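Tip the glove cartons flat

TASK

Two of the three standing cartons are glove cartons with an oval dispensing opening in one broad face. Using only gentle pushes, tip each of these two over more or less on the spot, pushing high on the face with the opening, so that it lies flat on the table with its opening facing up, ready to dispense. Do not grip, lift or carry anything; leave the sealed carton without an opening standing where it is, and leave the other things alone.

Things in the scene. Friction and masses are not known exactly. Their poses are not given: they have to be found in the camera images.
- carton_a: glove carton a, 60 mm thick (its x), 140 mm long (its y) and 100 mm high (its z), 0.18 to 0.33 kg, brown cardboard, loose, standing on its long narrow side; its +x face (a 140 x 100 mm broad face, turned away from the robot, within 0.35 rad of world +x) carries the dark oval dispensing opening, 94 mm wide and 34 mm high. Origin: centre of the 60 x 140 mm underside it stands on; z up at the start. It topples by itself once it leans about 0.55 rad.
- carton_a_center (a point): centre of glove carton a, 50 mm above the table at the start, 30 mm when it lies flat; axes as the carton's
- carton_a_opening (a point): middle of the +x broad face of carton a (the face with the opening), 30 mm from the carton's centre along its x; 60 mm above the table when it lies flat with the opening up
- carton_b: glove carton b, 60 mm thick (its x), 140 mm long (its y) and 100 mm high (its z), 0.18 to 0.33 kg, brown cardboard, loose, standing on its long narrow side; its +x face (a 140 x 100 mm broad face, turned away from the robot, within 0.35 rad of world +x) carries the dark oval dispensing opening, 94 mm wide and 34 mm high. Origin: centre of the 60 x 140 mm underside it stands on; z up at the start. It topples by itself once it leans about 0.55 rad.
- carton_b_center (a point): centre of glove carton b, 50 mm above the table at the start, 30 mm when it lies flat; axes as the carton's
- carton_b_opening (a point): middle of the +x broad face of carton b (the face with the opening), 30 mm from the carton's centre along its x; 60 mm above the table when it lies flat with the opening up
- sealed: sealed carton, same make and size (60 mm thick (its x), 140 mm long (its y) and 100 mm high (its z), 0.18 to 0.33 kg, brown cardboard), loose, also standing on its long narrow side among the two glove cartons, but with no opening in any face: stays standing. Origin: centre of its underside. The three cartons stand side by side across the table, in any order, about 260 mm apart in y and up to 150 mm staggered in x.
- sealed_center (a point): centre of the sealed carton, 50 mm above the table
- canister: lidded steel canister, 63 diameter, 75 high (mm), loose bystander; origin: centre of its underside
- jar: white screw jar, 44 diameter, 50 high (mm), loose bystander; origin: centre of its underside
- spray_left: clear spray bottle, 52 diameter, 185 high, left side (mm), loose bystander; origin: centre of its underside
- spray_right: clear spray bottle, 52 diameter, 185 high, right side (mm), loose bystander; origin: centre of its underside
- tape: roll of paper tape lying flat, 72 diameter, 25 high (mm), loose bystander; origin: centre of its underside
- steel_cup: open steel cup, 80 diameter, 60 high (mm), loose bystander; origin: centre of its underside
Things that resemble listed ones, but are neither listed nor needed, are in the scene too. Leave any pink look-alike of the carton_b alone.

How it is judged:
At the end, for the whole second after the job is handed in: Both glove cartons lie at rest flat on the table (within 0.12 rad) with the opening up, their centres no more than 170 mm from where they were (tipping alone moves them about 80 mm); the sealed carton still stands upright, it and every bystander within 30 mm of the start (angle between each of carton_a, carton_b's own x axis and vertical below 0.12 rad and height (world z) of each of carton_a_opening, carton_b_opening above 0.05 m and height (world z) of each of carton_a_center, carton_b_center below 0.042 m and distance of each of carton_a_center, carton_b_center from where it was at the start of the episode below 0.17 m and linear speed of each of carton_a, carton_b below 0.02 m/s and angle between sealed's own z axis and vertical below 0.1 rad and distance of each of sealed_center, canister, jar, spray_left, spray_right, tape, steel_cup from where it was at the start of the episode below 0.03 m and height (world z) of sealed_center below 0.06 m); the robot touches nothing.
It fails at once if a glove carton is lifted or carried (height (world z) of any of carton_a_center, carton_b_center above 0.085 m or distance of any of carton_a_center, carton_b_center from where it was at the start of the episode above 0.22 m).
It fails at once if a glove carton is squeezed or rammed with more than 35 N (contact force between the fingers and carton_a above 35 N or contact force between the fingers and carton_b above 35 N).
It fails at once if the sealed carton is shoved more than 30 mm, tipped or lifted (distance of sealed_center from where it was at the start of the episode above 0.03 m or angle between sealed's own z axis and vertical above 0.3 rad).
It fails at once if a bystander is moved more than 30 mm or tipped (distance of any of canister, jar, spray_left, spray_right, tape, steel_cup from where it was at the start of the episode above 0.03 m or angle between any of canister, jar, spray_left, spray_right, tape, steel_cup's own z axis and vertical above 0.5 rad).
It also fails if it takes over 51 s, if anything falls off the work surface, if the arm or the gripper's body presses on something with over 40 N, if the wrist force passes 120 N, or if a joint passes its speed limit or range.

ROBOT

A 6-joint arm with a two-finger parallel gripper is mounted at the origin on the work surface. World frame = base frame: x ahead of the robot, y to its left, z up, the work surface at z = 0. Lengths are in m, angles in rad, forces in N, time in s.
With the tool pointing down it reaches from about 0.35 to 0.725 m from the base axis. Payload 6 kg.
Tool frame: the origin (TCP) lies on the front face of the gripper's body, between the roots of the fingers; the fingertips stand 73 mm ahead of it and the grasp point (between the pads) lies 54 mm ahead of it; z points along the fingers, y is the direction in which the jaws open and shut (so a half turn about z gives the same grasp; the last joint's range is limited). The gripper opens to 85 mm and grips with 20 to 120 N. Pads are 22 mm wide; open, the fingers measure 114 mm over their backs; the gripper's body (76 mm by 85 mm) begins 54 mm behind the grasp point. The pads swing forward as they close: fully open they stand 13 mm farther back than shut.
Start: joints at [1.6, 0.04, 0.085, 0, -1.615, -0.334], TCP at [0.18, 0.572, 0.304] pointing down, gripper open.
Joint ranges: [-2.56, 2.56], [-1.29, 2.01], [-1.08, 1.49], [-3.29, 1.98], [-2.81, -0.18], [-2.99, 2.99]. Speed limits (rad/s): [2.57, 2.57, 3.01, 3.14, 3.14, 3.14].

INTERFACE

Orientations are given as a rotation vector (axis times angle).
In Python, from cell import monitor, read_camera, sign_off gives the robot as it stands.
- The arm moves only by the tool jog_arm, never from a script. Its argument "deltas" is a list that holds one entry, the list of rows, each a list of 5 numbers: the shift along the tool's x, y, z in units of 30 mm (1.0 is 30 mm), then the turn about the tool's z in units of 6 degrees (1.0 is 6 degrees), then the opening, from 0 (shut) to 1 (fully open). A call has 1 to 5 rows; each row shifts and turns the pose as measured when the row begins, along the tool's axes as they then stand; what a row does not reach is not made up. A row lasts 1/12 s, in which the tool goes at most 41.7 mm and 7.16 degrees, less where a joint would pass 70% of its speed; a pose out of reach is approached as far as the arm can. A call is refused whole if a number of a shift passes 1 or a number of a turn 1, either way. A call with a gripper value outside its range is refused whole. The fingers move at their own pace and stop on an object; the grip force is fixed at half the most. Time passes only in rows, so rows that do not move let the fingers close. It gives the time, the measured TCP pose, the force and the opening at its end, in the units of the state.
- monitor.read_state(): the state, without advancing time (a new reading comes with each control period).
- read_camera(name): name is "scene" or "side" or "wrist"; returns a dict with "pixels" (480x640x3 uint8, red, green, blue), "fovy" (degrees; the focal length in pixels is half the picture's height over the tangent of half this angle, whatever the lens; pixels are square), "cx", "cy" (the principal point, pixels), "T" (4x4, takes a point from camera to world coordinates). Camera axes: x right, y up, looking along -z (the intrinsics and any distortion apply to the point x, -y, -z); pixel columns grow to the right and rows downward; lengths in m; the calibration is good to about 2 mm. A picture is of the moment at which its call begins. There is no depth.
- sign_off(): hands the job in, once; it reports no verdict.
The state is a dict: "time": time; "qpos": joint angles; "dq": joint speeds; "tau": joint torques, N m; "ee_pos": TCP position; "eef_rot": TCP orientation; "force": force on the tool from outside, world axes, zero at the start; "wrist_torque": the same for the moment, N m; "finger_gap": opening from 0.0 (shut) to 1.0 (fully open).
Only numpy, scipy, OpenCV 4.12 (cv2) and the standard library are available. Lean on these libraries where they do the work, as an engineer would, in place of code of your own. Each camera call takes 0.05 s, during which the arm holds its last target.

## Working session

There is one attempt and no reset: what is moved stays moved. The work goes in short steps, Python scripts to look and compute and a tool call to move; the robot and the scene stay as the last step left them, time stands still between calls to the robot, and variables do not carry over. Pictures are saved under pics/ and viewed, and the job is handed in when it is done.

Besides the shell and the picture viewer there is one more tool, called after "Call:" as name(argument=value, ...), one argument or row to a line, values as JSON. jog_arm: Moves the arm, as the interface text tells. Its arguments: {"type":"object","properties":{"deltas":{"type":"array","items":{"type":"array","items":{"type":"array","items":{"type":"number"}}}}},"required":["deltas"]}

```bash
mkdir -p pics; ls; python3 - <<'E'
from cell import monitor, read_camera
import cv2, numpy as np
print(monitor.read_state())
for n in ["scene","side","wrist"]:
    c=read_camera(n); cv2.imwrite(f"pics/{n}0.png",c["pixels"][:,:,::-1]); print(n,c["fovy"],c["cx"],c["cy"],np.round(c["T"],4).tolist(),[k for k in c])
    np.savez(f"{n}0.npz",pixels=c["pixels"],fovy=c["fovy"],cx=c["cx"],cy=c["cy"],T=c["T"])
E
```

```text
pics
{'time': 0.0, 'qpos': array([ 1.59968428e+00,  4.08102184e-02,  8.37958692e-02, -4.86755071e-04,
       -1.61550524e+00, -3.33709636e-01]), 'dq': array([ 5.76680417e-05,  6.38405031e-04,  1.53253818e-03, -9.36679998e-04,
        1.14926466e-03, -1.18795432e-03]), 'tau': array([ 1.27323641e-03, -3.68188906e+01,  3.47431469e+01,  6.93253174e+00,
       -5.11015649e-03, -7.59425205e-06]), 'ee_pos': array([0.17991509, 0.5721731 , 0.3028669 ]), 'eef_rot': array([ 3.10341814e+00, -4.76657434e-01, -2.63117364e-04]), 'force': array([ 0.67078985,  0.11399549, -0.36311134]), 'wrist_torque': array([ 0.01278211, -0.02868055,  0.04979359]), 'finger_gap': 1.0006193764070614}
scene 46.173704397381044 324.6826356820188 243.4286198206498 [[-0.829, -0.3134, 0.4631, 1.1686], [0.559, -0.4417, 0.7017, 0.9515], [-0.0154, 0.8406, 0.5414, 0.79], [0.0, 0.0, 0.0, 1.0]] ['pixels', 'fovy', 'cx', 'cy', 'T']
side 45.601789136972094 322.5242037118739 247.82727198794282 [[-0.9895, 0.0879, -0.1146, 0.3668], [-0.1444, -0.5933, 0.7919, 1.0882], [0.0016, 0.8001, 0.5998, 0.9057], [0.0, 0.0, 0.0, 1.0]] ['pixels', 'fovy', 'cx', 'cy', 'T']
wrist 69.72577068889295 321.776623678574 238.26527806336247 [[-0.2998, 0.9191, 0.2558, 0.2447], [-0.954, -0.2893, -0.0786, 0.5525], [0.0018, -0.2676, 0.9635, 0.3725], [0.0, 0.0, 0.0, 1.0]] ['pixels', 'fovy', 'cx', 'cy', 'T']
```

View pics/scene0.png

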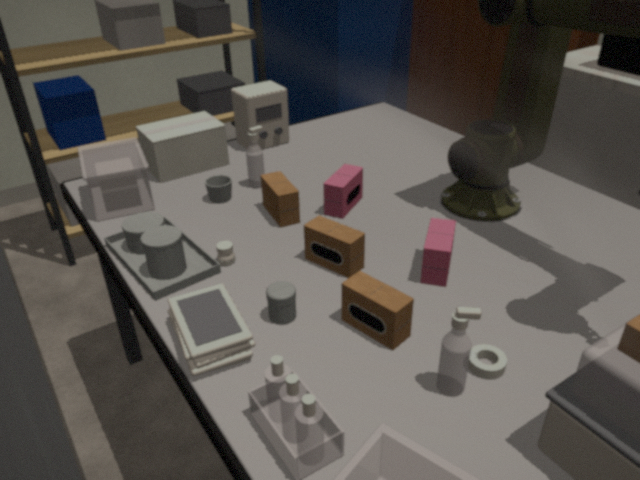

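View pics/side0.png

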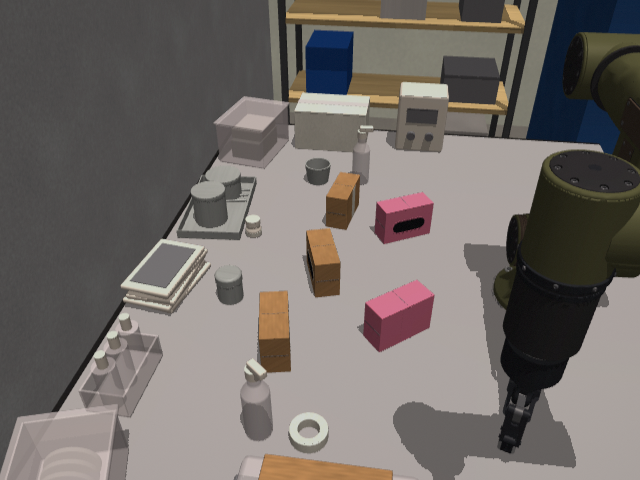

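View pics/wrist0.png

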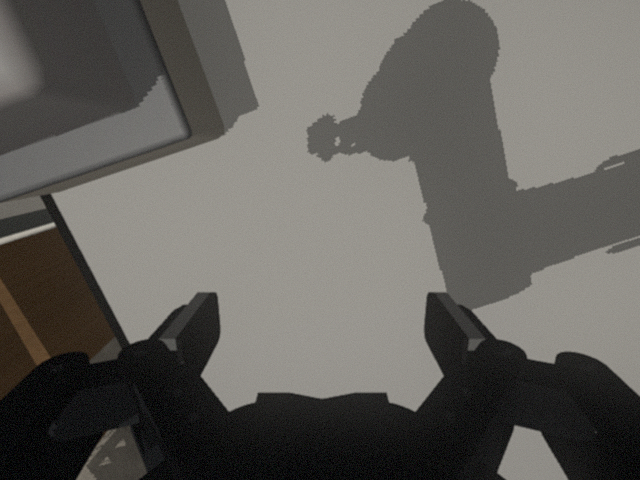

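```bash
cat > h.py <<'E'
import numpy as np, cv2
def load(f): return dict(np.load(f))
def ray(c,u,v):
    f=240/np.tan(np.radians(float(c["fovy"]))/2)
    d=np.array([(u-c["cx"])/f,-(v-c["cy"])/f,-1.0]); T=c["T"]
    return T[:3,3],T[:3,:3]@d
def onz(c,u,v,z):
    o,d=ray(c,u,v); return o+d*(z-o[2])/d[2]
def proj(c,p):
    f=240/np.tan(np.radians(float(c["fovy"]))/2)
    q=c["T"][:3,:3].T@(np.asarray(p)-c["T"][:3,3]); return c["cx"]+f*q[0]/-q[2], c["cy"]-f*q[1]/-q[2]
E
python3 - <<'E'
from h import *
a=load("scene0.npz")["pixels"][:,:,::-1]; b=load("side0.npz")["pixels"][:,:,::-1]
A=cv2.resize(a[160:350,250:430],None,fx=3.1,fy=3.1,interpolation=cv2.INTER_CUBIC)
B=cv2.resize(b[165:380,240:380],None,fx=2.75,fy=2.75,interpolation=cv2.INTER_CUBIC)
cv2.imwrite("pics/cropA.png",A); cv2.imwrite("pics/cropB.png",B)
E
```

```text
(no output)
```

View pics/cropA.png

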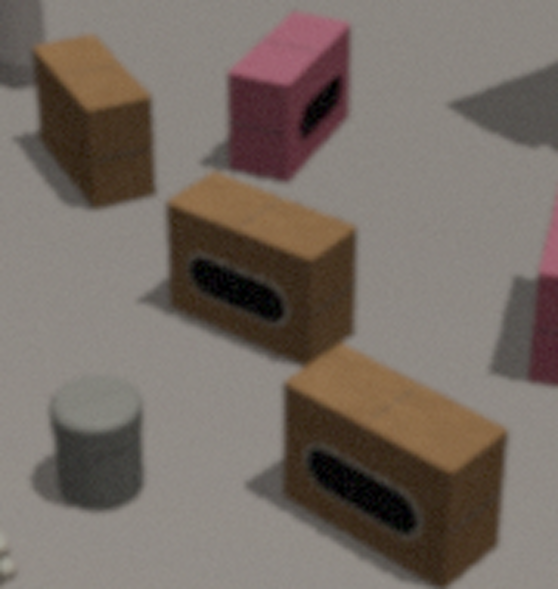

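View pics/cropB.png

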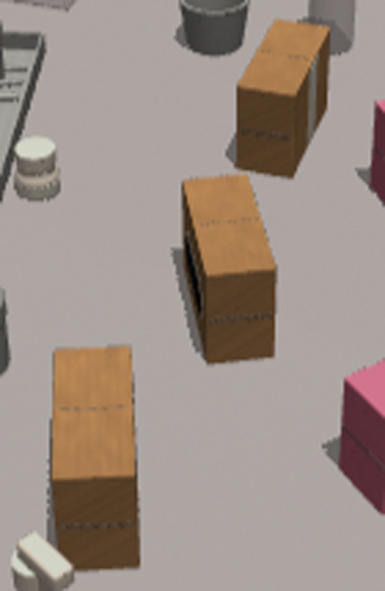

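Candidates: the brown cartons at scene pixels (376,309) and (335,246) show dark ovals on their outward broad faces, so these are the glove cartons. The brown one at (280,198) has no opening and a pale tape stripe, so it is the sealed one. The pink boxes at (344,190) and (439,251) are look-alikes. Next I measure the top faces on z=0.1 in both views.

```bash
cat > meas.py <<'E'
from h import *
def tops(c,z=0.1,thr=None,boxes=None):
    im=cv2.GaussianBlur(c["pixels"],(3,3),0); hsv=cv2.cvtColor(im,cv2.COLOR_RGB2HSV)
    h,s,v=cv2.split(hsv)
    m=((h>5)&(h<20)&(s>90)&(v>thr)).astype(np.uint8)*255
    m=cv2.morphologyEx(m,cv2.MORPH_CLOSE,np.ones((3,3))); m=cv2.morphologyEx(m,cv2.MORPH_OPEN,np.ones((3,3)))
    out=[]
    for k in cv2.findContours(m,cv2.RETR_EXTERNAL,cv2.CHAIN_APPROX_NONE)[0]:
        if cv2.contourArea(k)<300: continue
        P=np.array([onz(c,u,v,z)[:2] for u,v in k[:,0,:].astype(float)])
        r=cv2.minAreaRect((P*1000).astype(np.float32))
        out.append((k.reshape(-1,2).mean(0).round(),np.round(r[0]),np.round(r[1]),round(r[2],1)))
    return m,out
E
python3 - <<'E'
from meas import *
for n in ["scene","side"]:
    c=load(n+"0.npz")
    hsv=cv2.cvtColor(c["pixels"],cv2.COLOR_RGB2HSV)
    for (u,v) in ([(376,292),(395,318),(340,232)] if n=="scene" else [(275,312),(275,350),(322,245),(325,285),(345,190)]): print(n,u,v,np.median(hsv[v-2:v+3,u-2:u+3].reshape(-1,3),0))
    for t in (100,110,120,130,140):
        m,o=tops(c,thr=t); print(n,t); [print("  ",*x) for x in o]
# other objects: base/top points
s=load("side0.npz")
for nm,u,v,z in [("canister top",229,274,.075),("jar top",252,220,.05),("sprayL base",257,425,0.01),("tape",309,431,.0125),("sprayR base",361,178,.01),("cup top",318,165,.06),("pinkTop1",405,203,.1),("pink2",398,300,.1)]:
    print(nm,onz(s,u,v,z).round(3))
c=load("scene0.npz")
for nm,u,v,z in [("canister top",282,290,.075),("jar top",225,246,.05),("sprayL base",453,382,.01),("tape",488,360,.0125),("sprayR base",256,180,.01),("cup top",219,183,.06),("pink1",345,178,.1),("pink2",440,236,.1)]:
    print(nm,onz(c,u,v,z).round(3))
E
```

```text
scene 376 292 [ 15. 119. 139.]
scene 395 318 [ 15. 131.  62.]
scene 340 232 [ 15. 121. 139.]
scene 100
   [377. 291.] [591. 261.] [ 58. 141.] 12.4
   [334. 229.] [526.  18.] [ 57. 138.] 17.9
   [279. 183.] [ 510. -268.] [136.  57.] 80.9
   [134.  49.] [  292. -1986.] [1215.  247.] 6.3
scene 110
   [377. 291.] [591. 261.] [ 57. 139.] 12.7
   [334. 229.] [526.  17.] [ 56. 136.] 17.9
   [279. 183.] [ 510. -269.] [134.  57.] 80.9
   [70. 59.] [  649. -1988.] [123. 495.] 89.8
scene 120
   [377. 291.] [590. 260.] [ 55. 136.] 12.7
   [334. 229.] [525.  16.] [ 54. 134.] 18.3
   [279. 183.] [ 509. -271.] [130.  54.] 81.0
   [69. 59.] [  654. -1983.] [480.  99.] 0.1
scene 130
   [377. 290.] [590. 260.] [ 54. 133.] 13.0
   [334. 228.] [525.  15.] [ 52. 132.] 18.4
   [279. 182.] [ 507. -272.] [126.  52.] 80.7
scene 140
side 275 312 [ 15. 137. 175.]
side 275 350 [ 15. 139.  84.]
side 322 245 [ 15. 138. 177.]
side 325 285 [ 15. 139.  86.]
side 345 190 [ 15. 137. 174.]
side 100
   [323. 471.] [435. 586.] [203.  41.] 8.4
   [273. 316.] [587. 262.] [ 59. 140.] 12.7
   [322. 247.] [523.  18.] [ 59. 14
[... 1152 characters left out ...]
.] [435. 586.] [203.  41.] 8.4
   [273. 315.] [588. 260.] [ 59. 137.] 12.7
   [323. 247.] [523.  16.] [ 58. 137.] 18.0
   [343. 186.] [ 506. -271.] [138.  58.] 81.0
   [401.  20.] [  421. -1935.] [1165.  107.] 0.2
canister top [0.723 0.121 0.075]
jar top [ 0.735 -0.137  0.05 ]
sprayL base [0.579 0.464 0.01 ]
tape [0.481 0.465 0.012]
sprayR base [ 0.472 -0.472  0.01 ]
cup top [ 0.603 -0.445  0.06 ]
pinkTop1 [ 0.335 -0.202  0.1  ]
pink2 [0.338 0.182 0.1  ]
canister top [0.73  0.122 0.075]
jar top [ 0.739 -0.138  0.05 ]
sprayL base [0.572 0.468 0.01 ]
tape [0.479 0.468 0.012]
sprayR base [ 0.472 -0.486  0.01 ]
cup top [ 0.613 -0.439  0.06 ]
pink1 [ 0.346 -0.187  0.1  ]
pink2 [0.345 0.184 0.1  ]
```

Call:
jog_arm(
  deltas=[
    [[0, 0, 0, -1, 1], [0, 0, 0, -1, 1], [0, 0, 0, -1, 1], [0, 0, 0, -1, 1], [0, 0, 0, -1, 1]],
  ],
)

```text
time: 0.57
ee_pos: [0.1797, 0.5718, 0.3008]
eef_rot: [3.114, 0.374, -0.003]
force: [-0.4, -0.3, 0.1]
finger_gap: 1.001
```

Call:
jog_arm(
  deltas=[
    [[0.5, 0.5, 0, 0, 1], [0.9, 0.9, 0, 0, 1], [0.9, 0.9, 0, 0, 1], [0.9, 0.9, 0, 0, 1], [0.9, 0.9, 0, 0, 1]],
  ],
)

```text
time: 0.98
ee_pos: [0.3276, 0.4828, 0.2975]
eef_rot: [3.107, 0.403, -0.008]
force: [0.7, 1.4, 0.0]
finger_gap: 0.996
```

```bash
cat > go.py <<'E'
import sys,numpy as np
from cell import monitor
from scipy.spatial.transform import Rotation as R
s=monitor.read_state(); M=R.from_rotvec(s["eef_rot"]).as_matrix()
t=np.array([float(a) for a in sys.argv[1:4]]); yaw=float(sys.argv[4])
print("t",round(s["time"],2),"pos",s["ee_pos"].round(4),"xyaw",np.degrees(np.arctan2(M[1,0],M[0,0])).round(2),"zax",M[:,2].round(3),"F",s["force"].round(2))
print("units",(M.T@(t-s["ee_pos"])/.03).round(2),"turn",-((yaw-np.degrees(np.arctan2(M[1,0],M[0,0])))/6).round(2),"q",s["qpos"].round(2))
E
python3 go.py 0.6465 0.274 0.303 12.7
```

```text
t 0.98 pos [0.3276 0.4828 0.2975] xyaw 14.77 zax [-0.004 -0.009 -1.   ] F [0.75 1.35 0.02]
units [ 8.5   9.44 -0.16] turn 0.35 q [ 1.32  0.    0.04 -0.   -1.61  0.51]
```

Call:
jog_arm(
  deltas=[
    [[0.85, 0.95, -0.1, 0, 1], [0.85, 0.95, -0.1, 0, 1], [0.85, 0.95, -0.1, 0, 1], [0.85, 0.95, -0.1, 0.2, 1], [0.85, 0.95, -0.1, 0.2, 1]],
  ],
)

```text
time: 1.4
ee_pos: [0.493, 0.3706, 0.3108]
eef_rot: [3.112, 0.339, -0.013]
force: [0.5, 0.3, 0.3]
finger_gap: 1.005
```

```bash
python3 go.py 0.6465 0.274 0.303 12.7
```

```text
t 1.4 pos [0.493  0.3706 0.3108] xyaw 12.44 zax [-0.007 -0.012 -1.   ] F [0.5  0.26 0.32]
units [4.3  4.24 0.26] turn -0.04 q [ 0.97  0.09  0.15  0.   -1.64  0.82]
```

Call:
jog_arm(
  deltas=[
    [[0.9, 0.9, 0, 0, 1], [0.9, 0.9, 0, 0, 1], [0.9, 0.9, 0, 0, 1], [0.9, 0.9, 0, 0, 1], [0.6, 0.6, 0, 0, 1]],
  ],
)

```text
time: 1.82
ee_pos: [0.651, 0.2665, 0.3099]
eef_rot: [3.112, 0.335, -0.015]
force: [0.0, 0.6, 0.8]
finger_gap: 1.0
```

```bash
python3 go.py 0.6465 0.274 0.145 12.7
```

```text
t 1.82 pos [0.651  0.2665 0.3099] xyaw 12.29 zax [-0.008 -0.012 -1.   ] F [0.01 0.56 0.78]
units [-0.03 -0.33  5.5 ] turn -0.07 q [ 0.67  0.33  0.42  0.   -1.68  1.11]
```

Call:
jog_arm(
  deltas=[
    [[0, -0.1, 0.9, 0, 1], [0, -0.1, 0.9, 0, 1], [0, -0.1, 0.9, -0.07, 1], [0, 0, 0.9, 0, 1], [0, 0, 0, 0, 1]],
  ],
)

```text
time: 2.23
ee_pos: [0.6543, 0.2669, 0.1947]
eef_rot: [3.111, 0.329, -0.017]
force: [-1.0, 0.4, -2.6]
finger_gap: 1.004
```

```bash
python3 go.py 0.6465 0.274 0.145 12.7; python3 - <<'E'
from cell import read_camera
import cv2
for n in ["side","scene"]:
    c=read_camera(n); cv2.imwrite(f"pics/{n}1.png",c["pixels"][:,:,::-1])
E
```

```text
t 2.23 pos [0.6543 0.2669 0.1947] xyaw 12.06 zax [-0.01  -0.014 -1.   ] F [-0.96  0.45 -2.62]
units [-0.19 -0.31  1.66] turn -0.11 q [ 0.67  0.34  0.23  0.   -1.47  1.11]
```

View pics/side1.png

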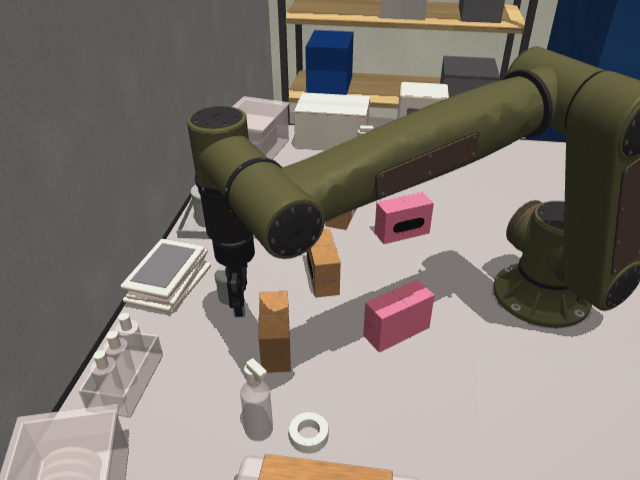

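View pics/scene1.png

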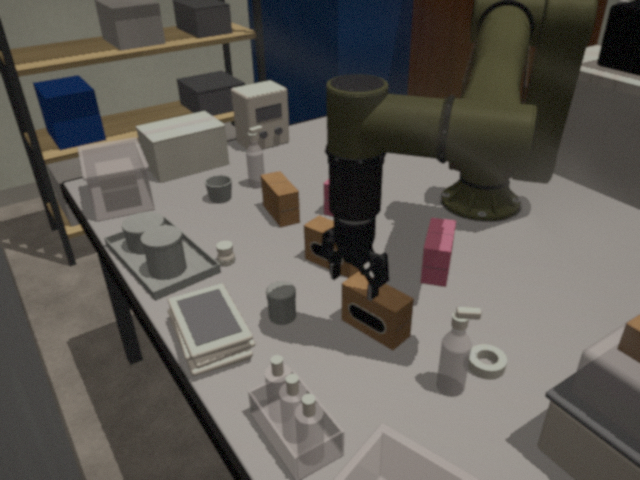

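The gripper is on the far (+x) side of the near carton: side view fingers at (237,300), left of the carton at (275,312), with nothing touched. I keep descending.

Call:
jog_arm(
  deltas=[
    [[0, -0.1, 0.5, 0, 1], [0, -0.1, 0.5, -0.1, 1], [0, -0.1, 0.4, 0, 1], [0, 0, 0, 0, 1]],
  ],
)

```text
time: 2.67
ee_pos: [0.6568, 0.2779, 0.1672]
eef_rot: [3.115, 0.35, 0.016]
force: [-0.7, -0.4, -2.5]
finger_gap: 1.001
```

```bash
python3 go.py 0.6465 0.274 0.145 12.7; python3 - <<'E'
from cell import read_camera
import cv2
c=read_camera("side"); cv2.imwrite(f"pics/side2.png",cv2.resize(c["pixels"][230:390,180:340,::-1],None,fx=3.5,fy=3.5))
E
```

```text
t 2.67 pos [0.6568 0.2779 0.1672] xyaw 12.81 zax [ 0.011 -0.006 -1.   ] F [-0.67 -0.41 -2.47]
units [-0.37  0.05  0.74] turn 0.02 q [ 0.68  0.35  0.19  0.01 -1.4   1.11]
```

View pics/side2.png

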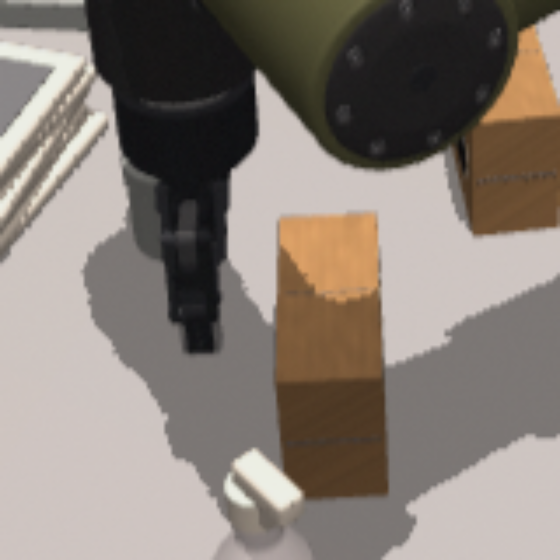

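Call:
jog_arm(
  deltas=[
    [[-0.1, 0, 0.5, 0, 1], [-0.1, 0, 0.4, 0, 1], [0, 0, 0.2, 0, 1]],
  ],
)

```text
time: 2.97
ee_pos: [0.6534, 0.2773, 0.1403]
eef_rot: [3.117, 0.352, 0.031]
force: [-0.6, -0.2, 0.4]
finger_gap: 1.002
```

```bash
python3 go.py 0.6465 0.274 0.145 12.7
```

```text
t 2.97 pos [0.6534 0.2773 0.1403] xyaw 12.87 zax [ 0.02  -0.002 -1.   ] F [-0.59 -0.24  0.37]
units [-0.25  0.06 -0.16] turn 0.03 q [ 0.69  0.35  0.14  0.01 -1.34  1.1 ]
```

Call:
jog_arm(
  deltas=[
    [[-0.3, 0, -0.1, 0, 1], [-0.3, 0, -0.05, 0, 1], [-0.3, 0, 0, 0, 1], [-0.3, 0, 0, 0, 1]],
  ],
)

```text
time: 3.3
ee_pos: [0.6184, 0.2688, 0.1433]
eef_rot: [3.116, 0.35, 0.032]
force: [2.0, 0.6, 1.9]
finger_gap: 1.0
```

```bash
python3 go.py 0.56 0.254 0.145 12.7; python3 - <<'E'
from cell import read_camera
import cv2
c=read_camera("side"); cv2.imwrite(f"pics/side3.png",cv2.resize(c["pixels"][230:390,180:340,::-1],None,fx=3.5,fy=3.5))
E
```

```text
t 3.3 pos [0.6184 0.2688 0.1433] xyaw 12.83 zax [ 0.021 -0.004 -1.   ] F [2.01 0.64 1.86]
units [-2.01  0.05 -0.1 ] turn 0.02 q [ 0.71  0.26  0.03  0.02 -1.33  1.08]
```

View pics/side3.png

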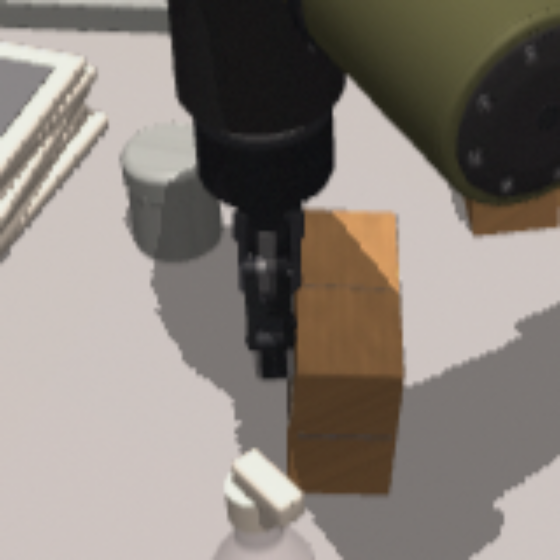

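The carton near side pixel (275,312) now leans away from the fingers, its foot has hardly moved, and the force is about 2 N. I keep pushing.

Call:
jog_arm(
  deltas=[
    [[-0.3, 0, 0, 0, 1], [-0.3, 0, 0, 0, 1], [-0.3, 0, 0, 0, 1]],
  ],
)

```text
time: 3.6
ee_pos: [0.5925, 0.2629, 0.146]
eef_rot: [3.117, 0.351, 0.04]
force: [-0.6, 0.7, 0.6]
finger_gap: 0.997
```

```bash
python3 go.py 0.56 0.254 0.145 12.7; python3 - <<'E'
from cell import read_camera
import cv2
c=read_camera("side"); cv2.imwrite(f"pics/side4.png",cv2.resize(c["pixels"][230:390,180:340,::-1],None,fx=3.5,fy=3.5))
E
```

```text
t 3.6 pos [0.5925 0.2629 0.146 ] xyaw 12.86 zax [ 0.026 -0.002 -1.   ] F [-0.62  0.69  0.62]
units [-1.12  0.05  0.  ] turn 0.03 q [ 0.73  0.19 -0.05  0.02 -1.31  1.06]
```

View pics/side4.png

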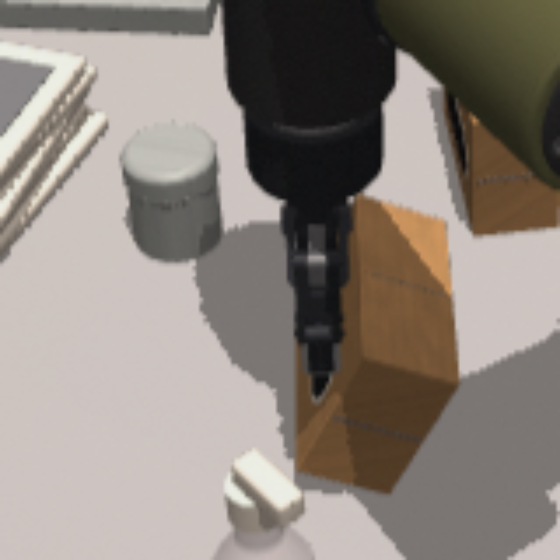

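Call:
jog_arm(
  deltas=[
    [[-0.3, 0, 0, 0, 1], [-0.3, 0, 0, 0, 1], [-0.2, 0, 0, 0, 1]],
  ],
)

```text
time: 3.9
ee_pos: [0.5683, 0.2574, 0.1466]
eef_rot: [3.118, 0.352, 0.042]
force: [0.3, -0.2, 0.2]
finger_gap: 1.0
```

```bash
python3 go.py 0.56 0.254 0.145 12.7; python3 - <<'E'
from cell import read_camera
import cv2
c=read_camera("side"); cv2.imwrite(f"pics/side5.png",cv2.resize(c["pixels"][230:390,180:340,::-1],None,fx=3.5,fy=3.5))
E
```

```text
t 3.9 pos [0.5683 0.2574 0.1466] xyaw 12.87 zax [ 0.027 -0.001 -1.   ] F [ 0.32 -0.2   0.16]
units [-0.3   0.05  0.05] turn 0.03 q [ 0.75  0.12 -0.12  0.02 -1.31  1.04]
```

View pics/side5.png

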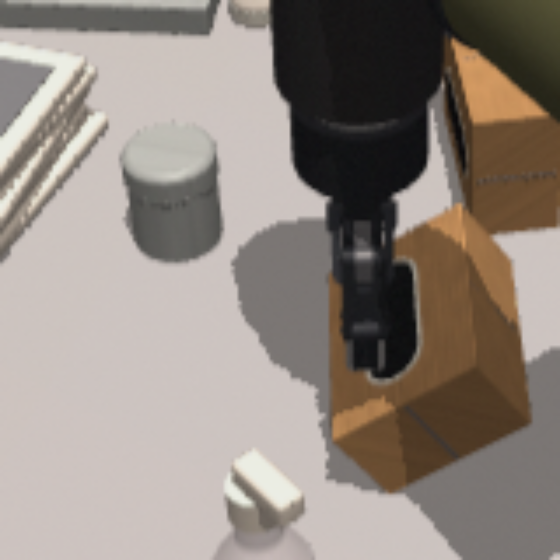

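It is past balance and falling on its own, so I wait briefly and then raise the tool.

Call:
jog_arm(
  deltas=[
    [[0, 0, 0, 0, 1], [0, 0, 0, 0, 1], [0, 0, -0.5, 0, 1], [0, 0, -1, 0, 1], [0, 0, -1, 0, 1]],
  ],
)

```text
time: 4.37
ee_pos: [0.5639, 0.2562, 0.215]
eef_rot: [3.112, 0.351, 0.021]
force: [0.6, 0.9, 1.0]
finger_gap: 0.998
```

Call:
jog_arm(
  deltas=[
    [[0, 0, -1, 0, 1], [0, 0, -1, 0, 1], [0, 0, -1, 0, 1]],
  ],
)

```text
time: 4.62
ee_pos: [0.5628, 0.2565, 0.3074]
eef_rot: [3.11, 0.35, 0.016]
force: [0.7, -0.5, 0.3]
finger_gap: 1.0
```

```bash
python3 - <<'E'
from cell import read_camera
import cv2
for n in ["side","scene"]:
    c=read_camera(n); cv2.imwrite(f"pics/{n}6.png",c["pixels"][:,:,::-1])
E
# carton2 (0.5235,0.0175) yaw 17.8: standoff x'=0.065
python3 go.py 0.585 0.037 0.29 17.8
```

```text
t 4.72 pos [0.5643 0.2569 0.3132] xyaw 12.84 zax [ 0.021 -0.006 -1.   ] F [0.94 0.85 0.36]
units [-0.97  7.29  0.83] turn -0.83 q [ 0.76  0.08  0.14  0.02 -1.62  1.04]
```

View pics/side6.png

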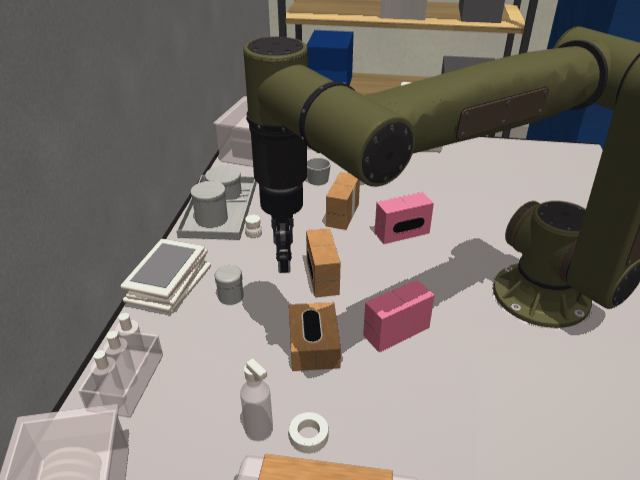

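View pics/scene6.png

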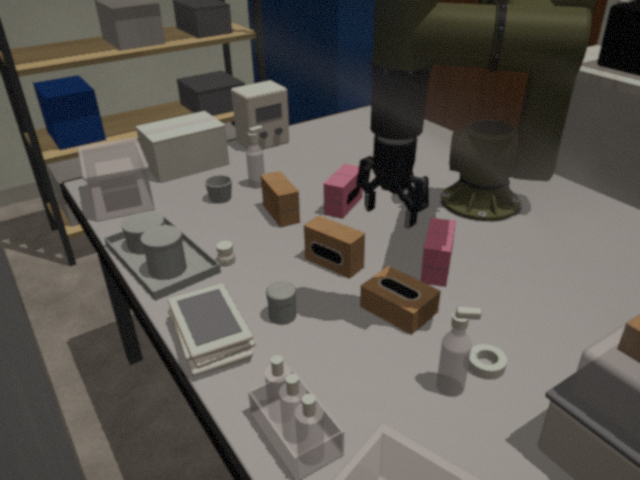

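The first carton lies flat with its opening up: side (313,325), scene (400,290). Nothing else has moved. I go on to the second.

Call:
jog_arm(
  deltas=[
    [[-0.1, 0.6, 0, -0.2, 1], [-0.1, 1, 0, -0.2, 1], [-0.1, 1, 0, -0.2, 1], [-0.1, 1, 0, -0.2, 1], [-0.1, 1, 0, 0, 1]],
  ],
)

```text
time: 5.13
ee_pos: [0.5885, 0.1214, 0.3148]
eef_rot: [3.094, 0.5, 0.035]
force: [-0.1, 0.2, 0.6]
finger_gap: 1.0
```

Call:
jog_arm(
  deltas=[
    [[0, 0.9, 0, 0, 1], [0, 0.9, 0, 0, 1], [0, 0.5, 0, 0, 1], [0, 0, 0, 0, 1]],
  ],
)

```text
time: 5.47
ee_pos: [0.6125, 0.0475, 0.3155]
eef_rot: [3.094, 0.492, 0.037]
force: [-0.6, -0.4, 0.5]
finger_gap: 0.998
```

```bash
python3 go.py 0.585 0.037 0.145 17.8
```

```text
t 5.47 pos [0.6125 0.0475 0.3155] xyaw 18.09 zax [ 0.024 -0.004 -1.   ] F [-0.6  -0.4   0.55]
units [-1.1  -0.02  5.66] turn 0.05 q [ 0.41  0.06  0.12  0.01 -1.61  1.48]
```

Call:
jog_arm(
  deltas=[
    [[-0.3, 0, 0.9, 0, 1], [-0.3, 0, 0.9, 0, 1], [-0.2, 0, 0.9, 0, 1], [0, 0, 0.9, 0, 1], [0, 0, 0.5, 0, 1]],
  ],
)

```text
time: 5.88
ee_pos: [0.5953, 0.0386, 0.1919]
eef_rot: [3.096, 0.487, 0.053]
force: [-0.3, 0.3, -1.1]
finger_gap: 1.0
```

```bash
python3 go.py 0.585 0.037 0.145 17.8; python3 - <<'E'
from cell import read_camera
import cv2
c=read_camera("side"); cv2.imwrite(f"pics/side7.png",cv2.resize(c["pixels"][160:360,200:400,::-1],None,fx=2.9,fy=2.9))
E
```

```text
t 5.88 pos [0.5953 0.0386 0.1919] xyaw 17.87 zax [ 0.034 -0.002 -0.999] F [-0.32  0.26 -1.12]
units [-0.39 -0.07  1.55] turn 0.01 q [ 0.41  0.02 -0.14  0.02 -1.37  1.47]
```

View pics/side7.png

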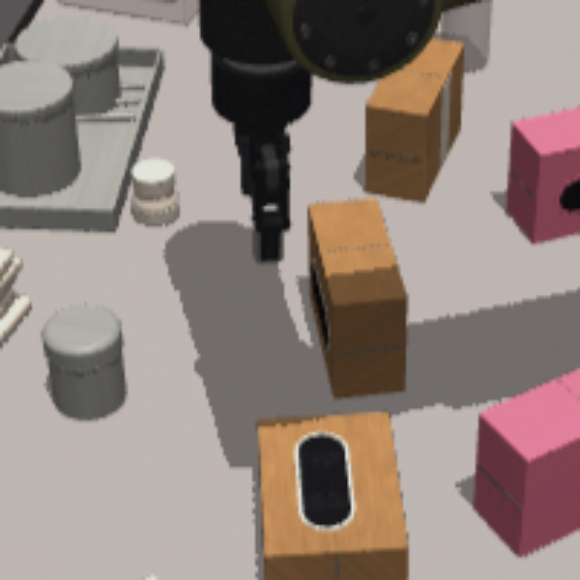

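Fingers (crop (270,240)) are clear of the second carton's opening face. I lower the last 45 mm.

Call:
jog_arm(
  deltas=[
    [[0, 0, 0.6, 0, 1], [0, 0, 0.5, 0, 1], [0, 0, 0.3, 0, 1], [0, 0, 0.2, 0, 1]],
  ],
)

```text
time: 6.27
ee_pos: [0.5972, 0.0398, 0.1412]
eef_rot: [3.095, 0.488, 0.05]
force: [0.1, 0.1, 0.3]
finger_gap: 1.001
```

```bash
python3 go.py 0.485 0.005 0.145 17.8
```

```text
t 6.27 pos [0.5972 0.0398 0.1412] xyaw 17.95 zax [ 0.033 -0.003 -0.999] F [0.12 0.13 0.27]
units [-3.91 -0.04 -0.25] turn 0.03 q [ 0.41  0.06 -0.2   0.02 -1.28  1.47]
```

Call:
jog_arm(
  deltas=[
    [[-0.3, 0, -0.1, 0, 1], [-0.3, 0, -0.05, 0, 1], [-0.3, 0, 0, 0, 1], [-0.3, 0, 0, 0, 1]],
  ],
)

```text
time: 6.6
ee_pos: [0.5616, 0.0288, 0.146]
eef_rot: [3.094, 0.489, 0.051]
force: [0.8, 1.0, 0.2]
finger_gap: 1.005
```

Call:
jog_arm(
  deltas=[
    [[-0.3, 0, 0, 0, 1], [-0.3, 0, 0, 0, 1], [-0.3, 0, 0, 0, 1]],
  ],
)

```text
time: 6.85
ee_pos: [0.5349, 0.02, 0.1504]
eef_rot: [3.095, 0.49, 0.066]
force: [0.8, -0.4, 0.8]
finger_gap: 1.001
```

```bash
python3 go.py 0.5045 0.0115 0.145 17.8; python3 - <<'E'
from cell import read_camera
import cv2
c=read_camera("side"); cv2.imwrite(f"pics/side8.png",cv2.resize(c["pixels"][160:360,200:400,::-1],None,fx=2.9,fy=2.9))
E
```

```text
t 6.85 pos [0.5349 0.02   0.1504] xyaw 18.01 zax [ 0.043 -0.001 -0.999] F [ 0.81 -0.39  0.75]
units [-1.06 -0.05  0.14] turn 0.03 q [ 0.42 -0.13 -0.37  0.02 -1.29  1.46]
```

View pics/side8.png

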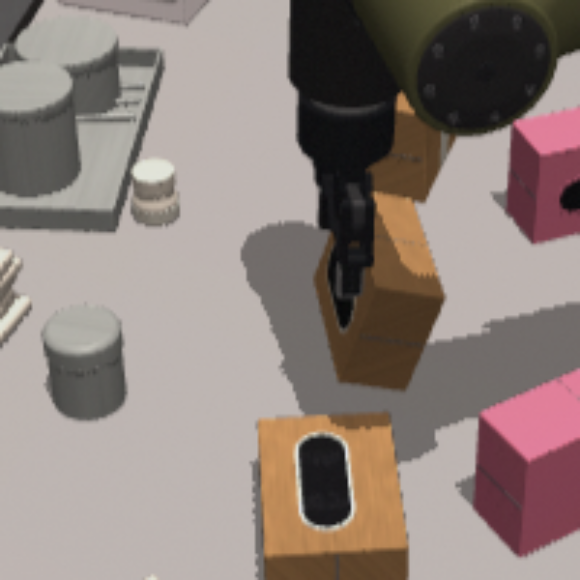

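The second carton leans evenly with little sliding. I continue.

Call:
jog_arm(
  deltas=[
    [[-0.3, 0, 0.1, 0, 1], [-0.3, 0, 0.05, 0, 1], [-0.3, 0, 0, 0, 1], [-0.2, 0, 0, 0, 1]],
  ],
)

```text
time: 7.23
ee_pos: [0.5015, 0.0089, 0.1498]
eef_rot: [3.096, 0.49, 0.081]
force: [0.0, 0.1, 1.0]
finger_gap: 1.001
```

```bash
python3 go.py 0.5045 0.0115 0.145 17.8; python3 - <<'E'
from cell import read_camera
import cv2
c=read_camera("side"); cv2.imwrite(f"pics/side9.png",cv2.resize(c["pixels"][160:360,200:400,::-1],None,fx=2.9,fy=2.9))
E
```

```text
t 7.23 pos [0.5015 0.0089 0.1498] xyaw 18.01 zax [ 0.052  0.002 -0.999] F [0.02 0.06 1.02]
units [ 0.12 -0.05  0.16] turn 0.04 q [ 0.43 -0.23 -0.46  0.02 -1.3   1.45]
```

View pics/side9.png

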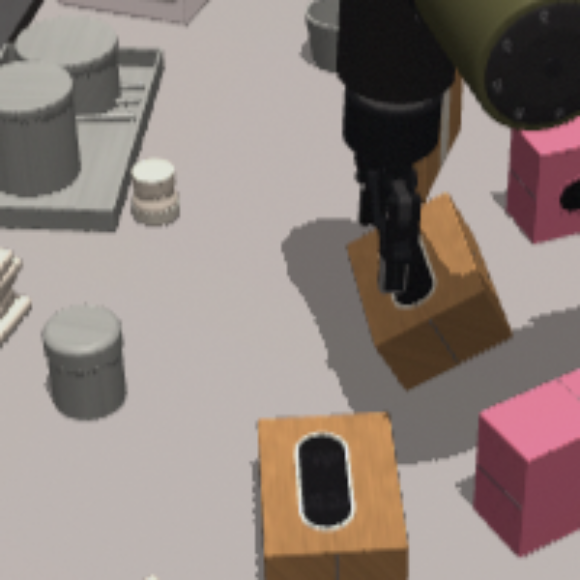

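Call:
jog_arm(
  deltas=[
    [[0, 0, 0, 0, 1], [0, 0, 0, 0, 1], [0, 0, 0, 0, 1], [0, 0, -0.5, 0, 1], [0, 0, -1, 0, 1]],
  ],
)

```text
time: 7.7
ee_pos: [0.4968, 0.0084, 0.1909]
eef_rot: [3.097, 0.49, 0.069]
force: [0.3, 0.3, 0.1]
finger_gap: 1.0
```

Call:
jog_arm(
  deltas=[
    [[0, 0, -1, 0, 1], [0, 0, -1, 0, 1], [0.5, 0, -1, 0, 1], [1, 0, 0, 0, 1], [1, 0, 0, 0, 1]],
  ],
)

```text
time: 8.12
ee_pos: [0.5655, 0.031, 0.2969]
eef_rot: [3.096, 0.49, 0.086]
force: [0.4, -0.5, 0.1]
finger_gap: 1.002
```

```bash
python3 go.py 0.5045 0.0115 0.145 17.8; python3 - <<'E'
from cell import read_camera
import cv2, numpy as np
from meas import *
for n in ["side","scene"]:
    c=read_camera(n); cv2.imwrite(f"pics/{n}10.png",c["pixels"][:,:,::-1])
    print(n)
    for x in tops(c,z=0.06,thr=110)[1]: print(*x)
    print("sealed"); [print(*x) for x in tops(c,z=0.1,thr=110)[1] if abs(x[1][1]+269)<40]
    d=cv2.absdiff(c["pixels"],load(n+"0.npz")["pixels"]).max(2)
    cv2.imwrite(f"pics/diff_{n}.png",np.where(d>50,255,0).astype(np.uint8))
E
```

```text
t 8.12 pos [0.5655 0.031  0.2969] xyaw 17.99 zax [ 0.055  0.003 -0.998] F [ 0.38 -0.48  0.11]
units [-2.4  -0.08  4.94] turn 0.03 q [ 0.42 -0.09 -0.06  0.02 -1.55  1.47]
side
[323. 471.] [438. 561.] [213.  43.] 8.4
[313. 328.] [509. 243.] [ 99. 142.] 12.9
[354. 253.] [448. -13.] [ 99. 129.] 18.9
[343. 186.] [ 512. -336.] [151.  63.] 81.0
[412.  15.] [  401. -2239.] [1273.  477.] 0.3
sealed
[343. 186.] [ 505. -269.] [144.  60.] 81.0
scene
[400. 289.] [510. 242.] [100. 139.] 13.1
[279. 183.] [ 472. -339.] [142.  60.] 81.0
[74. 58.] [  602. -2157.] [134. 561.] 89.8
sealed
[279. 183.] [ 510. -269.] [134.  57.] 81.0
```

View pics/side10.png

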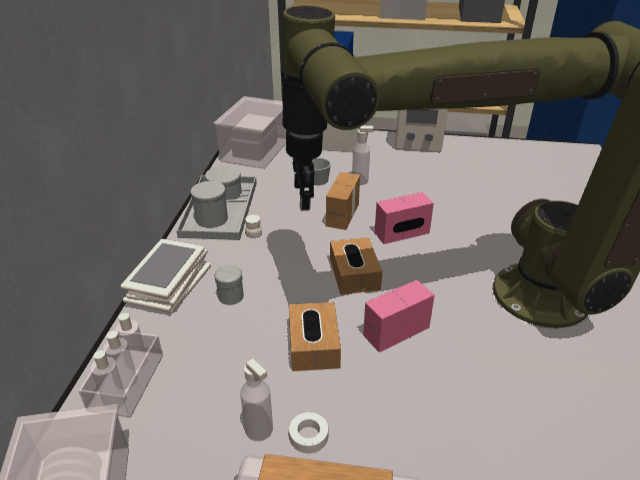

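View pics/scene10.png

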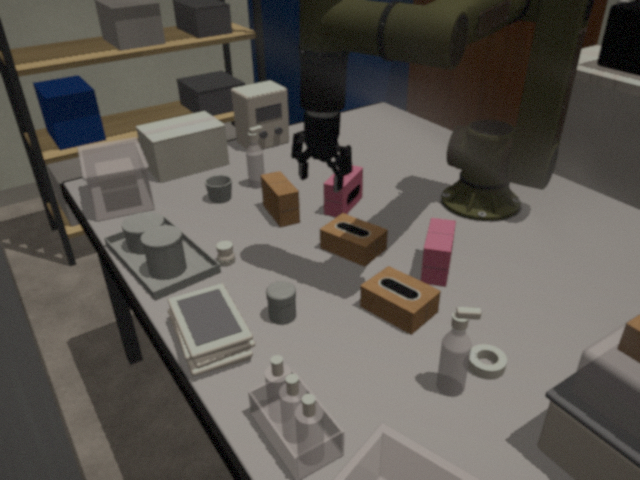

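View pics/diff_scene.png

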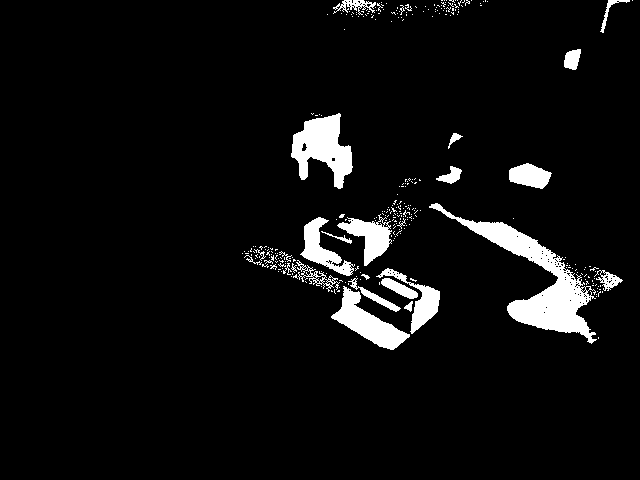

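Both glove cartons lie flat with their openings up at scene (400,289) and (354,238). The change map shows only those two, the arm and shadows. I let things settle and hand in.

Call:
jog_arm(
  deltas=[
    [[0, 0, 0, 0, 1], [0, 0, 0, 0, 1], [0, 0, 0, 0, 1], [0, 0, 0, 0, 1], [0, 0, 0, 0, 1]],
  ],
)

```text
time: 8.63
ee_pos: [0.5669, 0.0315, 0.2925]
eef_rot: [3.094, 0.489, 0.074]
force: [-0.2, -0.6, 0.1]
finger_gap: 1.001
```

```bash
python3 -c "
from cell import sign_off
print(sign_off())"
```

```text
the job is handed in; nothing more can be done
None
```

Both glove cartons now lie flat with their openings up, and the job is handed in at about 8.6 s of the 51 s allowed; no verdict is reported. I pushed each one high on its opening face with the open fingers until it fell over by itself. No reading between moves was above about 3 N.

- **First carton:** its top measured about 100 x 140 mm at 60 mm height in both views. Its centre moved about 80 mm, to (0.51, 0.24).
- **Second carton:** its top measured 99 x 129 mm at 60 mm height in the side view only, with its centre moved about 80 mm, to about (0.45, -0.01). The short 129 mm and the missing scene-view reading are most likely due to the arm's shadow. In both pictures it lies flat with its opening up.
- **Sealed carton and the rest:** the sealed carton's position is unchanged within 1 mm. The scene-camera comparison with the start shows no change at any bystander or pink look-alike. The gripper ended well clear of everything, at a TCP height of 0.29 m.

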